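# Prop the tilting beading board at its steepest setting

## Robot

A 6-joint arm with a two-finger parallel gripper is mounted at the origin on the work surface. World frame = base frame: x ahead of the robot, y to its left, z up, the work surface at z = 0. Lengths are in m, angles in rad, forces in N, time in s.
With the tool pointing down it reaches from about 0.325 to 0.9 m from the base axis. Payload 6.1 kg.
Tool frame: the origin (TCP) lies between the finger pads; the fingertips stand 11 mm ahead of it and the grasp point (between the pads) lies 8 mm behind it (ctrl.nose_length is the distance from the TCP to the fingertips, in m); z points along the fingers, y is the line along which they close (so a half turn about z gives the same grasp; the last joint's range is limited). The gripper opens to 85 mm and grips with 20 to 120 N. Pads are 22 mm wide; open, the fingers measure 114 mm over their backs; the gripper's body (76 mm by 85 mm) begins 54 mm behind the grasp point. The pads swing forward as they close: fully open they stand 13 mm farther back than shut.
Start: joints at [-1.436, 0.22, 1.526, -0, 1.395, -0.126], TCP at [0.161, -0.604, 0.242] pointing down, gripper open.
Joint ranges: [-2.98, 2.98], [-0.91, 2.08], [0.09, 2.57], [-1.24, 4.39], [0.2, 2.65], [-2.68, 2.68]. Speed limits (rad/s): [2.57, 2.57, 3.01, 3.14, 3.14, 3.14].

## Interface

Orientations are given as a rotation vector (axis times angle).
In Python, from plant import ctrl, planner, get_state, vision gives the robot as it stands. Calls block until the motion is done:
- ctrl.movep(position, orientation): joint-space move of the TCP to a pose.
- ctrl.move_linear(position, ori=None, v=0.15): straight line of the TCP; ori=None keeps the orientation; v is the mean speed in m/s.
- ctrl.move_joints(angles): joint-space move.
- ctrl.set_gripper(opening, effort=None): finger opening in m; effort is the grip in N (None keeps the last); returns when the fingers have stopped.
- ctrl.dwell(seconds).
- planner.inverse_kinematics(position, orientation): joint angles nearest the present ones, or None.
- get_state(): the state.
- vision.capture(name): name is "scene" or "top"; returns the picture (400x640x3 uint8, red, green, blue); there is no depth.
- vision.camera_params(name): a dict with "mtx" (3x3 intrinsics, pixels), "origin" and "rotation" of the camera in the world. Camera axes: x right, y up, looking along -z (the intrinsics and any distortion apply to the point x, -y, -z); pixel columns grow to the right and rows downward; lengths in m; the calibration is good to about 2 mm. A picture is of the moment at which its call begins. camera_params takes no time and is no camera call.
A pose or a line that the arm cannot do raises ctrl.PlanningError and nothing moves.
- ctrl.close_job(): hands the job in, once; it reports no verdict.
The state is a dict: "time_s": time; "joint_positions": joint angles; "dq": joint speeds; "joint_torque": joint torques, N m; "position": TCP position; "orientation": TCP orientation; "force": force on the tool from outside, world axes, zero at the start; "ft_torque": the same for the moment, N m; "gripper_width": finger opening in m.
Only numpy, scipy, OpenCV 4.12 (cv2) and the standard library are available. Lean on these libraries where they do the work, as an engineer would, in place of code of your own. Each camera call takes 0.05 s, during which the arm holds its last target. There are 200 camera calls.

## Task

Set the hinged beading board to its steepest working angle: stand the tallest of the three wooden spacer blocks upright on the square outlined on the base, then tip the raised board down so that it comes to rest on top of that block.

Things in the scene. Friction and masses are not known exactly. Their poses are not given: they have to be found in the camera images.
- block_tall: Tallest of three loose light-wood spacer blocks with grey felt foot and steel cap, standing on the table: 44 x 44 mm square, 90 mm tall, 0.1 to 0.2 kg (the other two, same section, are 65 and 40 mm tall). Origin at the centre of its underside, z up, x and y square to its sides.
- pad (a point): Centre of the white outlined square (62 mm) on the fixed wooden base, where the block is to stand. Base 220 mm along x, 250 along y, 20 thick; this point is on its top, 20 mm above the table. z up, x parallel to the board's hinge, +y points level to the hinge: its axis is 155 mm from here along +y and 14 mm higher. The standing board leaves this spot open from above.
- board (a joint): Board angle above level, rad: 0 flat, 1.25 to 1.5 as found (nearly upright), limit 1.65. Friction hinge: stays put above 1.1; below 0.9 it sinks slowly by itself (up to 4 s) onto what is under it; 2 to 6 N moves it. A 12 mm steel roller under the board, 170 mm from the hinge, lands on the block top: rests at 0.54 on the 90 mm block, 0.38 on the 65, 0.22 on the 40.
- board_edge (a point): Middle of the board's free edge on its upper face (grey fabric; faces +y of the pad when standing). Board 170 mm wide along the hinge, 10 thick, 200 mm from hinge axis to this edge. x along the hinge, y along the board to the hinge, z out of the upper face. To tip it down, push the upper face near this edge towards -y of the pad.

How it is judged:
At the end, for the whole second after the job is handed in: The tall block stands upright (within 6 degrees) on the base, its centre within 18 mm of the outlined square's centre along and across, and the board rests on it at 0.54 rad, within 0.05 rad, everything still (x of block_tall in the frame of pad between -0.018 and 0.018 m and y of block_tall in the frame of pad between -0.018 and 0.018 m and z of block_tall in the frame of pad between -0.006 and 0.006 m and angle between block_tall's own z axis and vertical below 0.1 rad and value of joint board between 0.49 and 0.59 rad and velocity of joint board between -0.05 and 0.05 rad/s and linear speed of block_tall below 0.03 m/s); the robot touches nothing.
It also fails if it takes over 51 s, if anything falls off the work surface, if the arm or the gripper's body presses on something with over 40 N, if the wrist force passes 120 N, or if a joint passes its speed limit or range.

## Working session

There is one attempt and no reset: what is moved stays moved. The work goes in short steps, each a Python script; the robot and the scene stay as the last script left them, time stands still between calls to the robot, and variables do not carry over. Pictures are saved under pics/ and viewed, on a budget of 10 in all, crops included, one or two more only if the job needs it, and the job is handed in when it is done.

```bash
ls; mkdir -p pics
python3 - <<'E'
from plant import ctrl, planner, get_state, vision
import cv2,numpy as np
for n in("scene","top"):
    im=vision.capture(n); cv2.imwrite(f"pics/{n}0.png",im[:,:,::-1])
    p=vision.camera_params(n); print(n,p)
s=get_state();print(s["time_s"],s["position"],s["orientation"],s["force"])
E
```

```text
pics
scene {'mtx': array([[505.49154675,   0.        , 321.45215169],
       [  0.        , 505.49154675, 204.14852885],
       [  0.        ,   0.        ,   1.        ]]), 'origin': array([ 1.01235861, -0.02879484,  0.88069022]), 'rotation': array([0.43621477, 0.39555464, 1.38004906])}
top {'mtx': array([[512.06789452,   0.        , 312.354312  ],
       [  0.        , 512.06789452, 198.03793882],
       [  0.        ,   0.        ,   1.        ]]), 'origin': array([0.45918705, 0.02304674, 0.97636906]), 'rotation': array([ 0.03349342, -0.0664016 , -1.54068384])}
0.1 [ 0.16109578 -0.60331996  0.24128601] [-3.11312454e+00 -4.08327220e-01  3.42798061e-05] [ 0.9260437   0.00829531 -0.20697325]
```

View pics/scene0.png

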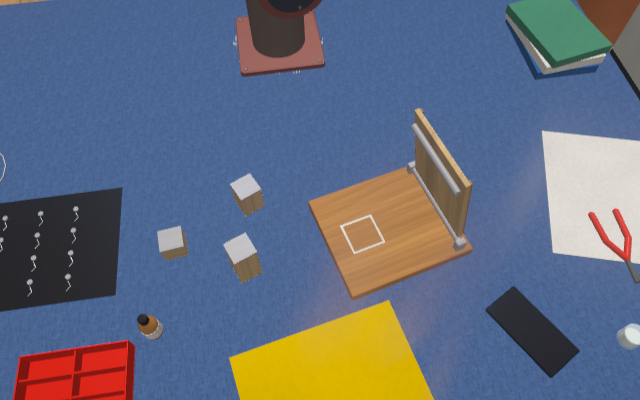

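View pics/top0.png

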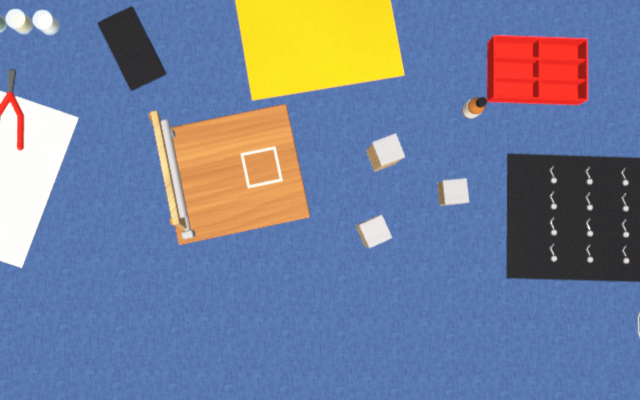

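The scene view shows the three blocks (caps near (246,187), (171,238), (240,247)), the base with its white square at (362,234), and the board standing on the right. In the top view the caps are at (386,152), (375,232) and (455,191), the square is at (262,167), and the board is near x≈165.

```bash
cat > h.py <<'E'
from plant import ctrl, planner, get_state, vision
import cv2,numpy as np
from scipy.spatial.transform import Rotation as R
def ray(n,uv):
    p=vision.camera_params(n);K=p["mtx"]
    d=np.array([(uv[0]-K[0,2])/K[0,0],-(uv[1]-K[1,2])/K[1,1],-1.])
    return p["origin"],R.from_rotvec(p["rotation"]).apply(d)
def onz(n,uv,z):
    o,d=ray(n,uv);return o+d*(z-o[2])/d[2]
def tri(a,b):
    o1,d1=ray("scene",a);o2,d2=ray("top",b)
    t=np.linalg.lstsq(np.c_[d1,-d2],o2-o1,rcond=None)[0]
    p,q=o1+t[0]*d1,o2+t[1]*d2
    return (p+q)/2,np.linalg.norm(p-q)
def regions(im,mask,lo,hi):
    out=[]
    for c in cv2.findContours(mask.astype(np.uint8),cv2.RETR_EXTERNAL,cv2.CHAIN_APPROX_NONE)[0]:
        a=cv2.contourArea(c)
        if lo<a<hi:
            m=cv2.moments(c);out.append((np.array([m["m10"]/m["m00"],m["m01"]/m["m00"]]),a,c))
    return out
def greys(im,vmin=140,smax=45):
    h=cv2.cvtColor(im,cv2.COLOR_RGB2HSV);return (h[...,1]<smax)&(h[...,2]>vmin)
E
python3 - <<'E'
from h import *
S={}
for n in("scene","top"):
    im=cv2.imread(f"pics/{n}0.png")[:,:,::-1].copy()
    S[n]=regions(im,greys(im),250,2500)
    for c,a,k in S[n]: print(n,c.round(1),a,cv2.boxPoints(cv2.minAreaRect(k)).round(0).tolist())
E
```

```text
scene [631.  333.8] 298.5 [[617.0, 324.0], [639.0, 324.0], [639.0, 346.0], [617.0, 346.0]]
scene [239.4 247.9] 574.0 [[222.0, 244.0], [245.0, 231.0], [257.0, 252.0], [234.0, 265.0]]
scene [169.8 238.3] 472.0 [[155.0, 231.0], [180.0, 225.0], [185.0, 245.0], [159.0, 251.0]]
scene [362.2 233.8] 991.5 [[340.0, 225.0], [374.0, 213.0], [385.0, 242.0], [351.0, 255.0]]
scene [244.8 186.3] 433.5 [[229.0, 183.0], [251.0, 171.0], [261.0, 189.0], [239.0, 201.0]]
scene [435.9 158.1] 356.0 [[411.0, 125.0], [415.0, 122.0], [460.0, 190.0], [456.0, 193.0]]
top [375.1 230.7] 616.5 [[356.0, 225.0], [381.0, 213.0], [392.0, 238.0], [366.0, 249.0]]
top [455.2 191.3] 568.0 [[438.0, 180.0], [466.0, 178.0], [469.0, 203.0], [440.0, 205.0]]
top [261.2 166.8] 1177.0 [[240.0, 153.0], [275.0, 146.0], [282.0, 180.0], [248.0, 188.0]]
top [388.3 149.3] 617.5 [[370.0, 142.0], [395.0, 133.0], [405.0, 158.0], [381.0, 168.0]]
top [175.1 175.6] 793.5 [[160.0, 120.0], [171.0, 118.0], [193.0, 237.0], [183.0, 239.0]]
top [31.3 21.2] 787.0 [[-0.0, 31.0], [1.0, 8.0], [58.0, 10.0], [57.0, 33.0]]
```

Run:
```python
from h import *
for a,b in [((239.4,247.9),(388.3,149.3)),((244.8,186.3),(375.1,230.7)),((169.8,238.3),(455.2,191.3)),((362.2,233.8),(261.2,166.8))]:
    p,e=tri(a,b);print(p.round(4),round(e,4))
def quad(n,box,z):
    P=np.array([onz(n,q,z) for q in box]);d=np.roll(P,-1,0)-P
    L=np.linalg.norm(d,axis=1);ang=np.degrees(np.arctan2(d[:,1],d[:,0]))%90
    print(n,P.mean(0).round(4),L.round(4),ang.round(1))
quad("top",[[370,142],[395,133],[405,158],[381,168]],.09)
quad("scene",[[222,244],[245,231],[257,252],[234,265]],.09)
quad("top",[[240,153],[275,146],[282,180],[248,188]],.02)
quad("scene",[[340,225],[374,213],[385,242],[351,255]],.02)
for q in [(286,105),(309,216),(179,244)]: print("base corner",onz("top",q,.02).round(4))
for q in [(151,113),(174,222),(158,111),(181,221)]: print("edge",onz("top",q,.23).round(4))
for a,b in [((417,110),(152,113)),((470,184),(174,224))]: print(tri(a,b))
im=cv2.imread("pics/top0.png")[90:260,130:420];cv2.imwrite("pics/c1.png",cv2.resize(im,None,fx=2.75,fy=2.75,interpolation=cv2.INTER_CUBIC))
```

```text
[ 0.6056 -0.1243  0.0903] 0.0018
[ 0.4629 -0.1079  0.066 ] 0.0013
[ 0.5397 -0.258   0.0407] 0.0016
[0.5765 0.1023 0.0204] 0.0019
top [ 0.604  -0.1244  0.09  ] [0.047  0.0473 0.0459 0.0495] [21.7 22.8 24.4 24.1]
scene [ 0.6055 -0.1232  0.09  ] [0.046  0.0478 0.0448 0.0471] [25.  21.6 24.2 23. ]
top [0.5766 0.1013 0.02  ] [0.0669 0.0656 0.0652 0.0677] [13.3 13.4 15.1 14.9]
scene [0.5757 0.1041 0.02  ] [0.0722 0.066  0.0705 0.067 ] [12.8  6.7 13.7  8.3]
base corner [0.6954 0.0587 0.02  ]
base corner [0.4868 0.0091 0.02  ]
base corner [0.428  0.2481 0.02  ]
edge [0.6249 0.2481 0.23  ]
edge [0.4663 0.2073 0.23  ]
edge [0.6282 0.2381 0.23  ]
edge [0.4681 0.1973 0.23  ]
(array([0.58848207, 0.1769772 , 0.38123795]), np.float64(0.04682098438608439))
(array([ 0.47689015,  0.30769302, -0.00635423]), np.float64(0.08540348270232177))
```

View pics/c1.png

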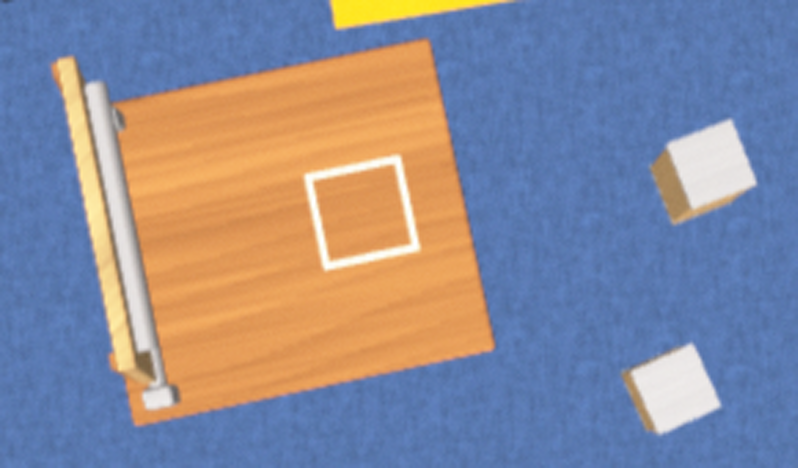

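The triangulated cap heights are 90, 66 and 41 mm, so the tall block is the one at (0.605, −0.124), yaw about 23°. The crop confirms the pad at (0.576, 0.102), yaw about 13.6°, and the board edge at (0.546, 0.228), which puts the board near 1.44 rad. Next I'll grasp the tall block.

```bash
cat >> h.py <<'E'
def down(psi):  # tool down, closing axis at psi degrees
    a=np.radians((psi+90)/2);return np.pi*np.array([np.cos(a),np.sin(a),0])
def rep(t):
    s=get_state();print(t,round(s["time_s"],2),s["position"].round(4),"F",np.round(s["force"],1),"w",round(s["gripper_width"],4))
E
python3 - <<'E'
from h import *
ctrl.movep([.605,-.124,.2],down(23)); rep("above")
ctrl.move_linear([.605,-.124,.052]); rep("down")
ctrl.set_gripper(.03,40); rep("grip")
ctrl.move_linear([.605,-.124,.17]); rep("lift")
ctrl.move_linear([.576,.102,.17],down(13.6),v=.2); rep("pad")
for n in("scene","top"): cv2.imwrite(f"pics/{n}1.png",vision.capture(n)[:,:,::-1])
a,b=(cv2.imread(f"pics/{n}1.png")[60:320,100:500] for n in("scene","top"))
cv2.imwrite("pics/d1.png",np.hstack([a,b]))
E
```

```text
above 2.43 [ 0.6049 -0.1251  0.2001] F [-0.5 -0.2  0.2] w 0.0853
down 3.57 [ 0.606  -0.1243  0.0532] F [0.7 0.2 0.2] w 0.0852
grip 4.03 [ 0.6055 -0.1242  0.0528] F [-0.9  0.5  4.2] w 0.0436
lift 4.96 [ 0.6041 -0.1237  0.1686] F [ 0.1  0.6 -1.8] w 0.0433
pad 6.25 [0.576  0.1013 0.1698] F [-0.2  0.8 -1.8] w 0.0437
```

View pics/d1.png

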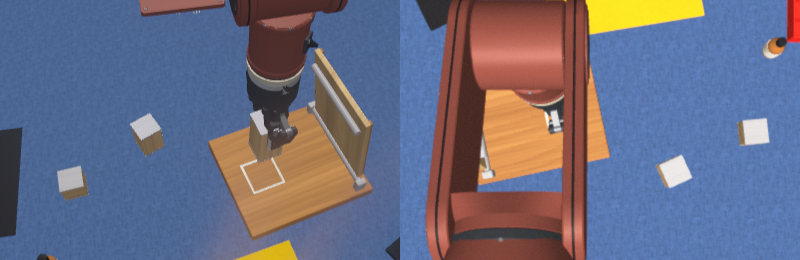

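The block is held upright above the square (scene half, near (262,135)). The board is unmoved and the two shorter blocks are still in place. Next I'll lower it until it touches.

Run:
```python
from h import *
ctrl.move_linear([.576,.102,.078],v=.12); rep("near")
f0=get_state()["force"][2]
for z in np.arange(.076,.066,-.0015):
    ctrl.move_linear([.576,.102,z],v=.03)
    if get_state()["force"][2]-f0>3: break
rep("touch")
ctrl.set_gripper(.085); rep("open")
ctrl.move_linear([.576,.102,.2]); rep("up")
ctrl.movep([.5,-.1,.3],down(0)); rep("clear")
ims={n:vision.capture(n) for n in("scene","top")}
for n in ims: cv2.imwrite(f"pics/{n}2.png",ims[n][:,:,::-1])
cv2.imwrite("pics/d2.png",np.hstack([ims["scene"][60:320,240:640],ims["top"][60:320,100:500]])[:,:,::-1])
```

```text
near 7.27 [0.5767 0.102  0.0788] F [ 0.1  0.5 -1.4] w 0.0437
touch 8.27 [0.576  0.102  0.0728] F [-4.8  0.3  8. ] w 0.0435
open 8.76 [0.5759 0.102  0.0713] F [-0.8 -0.2  0.1] w 0.0851
up 9.77 [0.5753 0.102  0.1988] F [-0.7 -0.4 -0. ] w 0.0852
clear 10.71 [ 0.4999 -0.0993  0.2989] F [-0.2  0.1 -0.2] w 0.0851
```

View pics/d2.png

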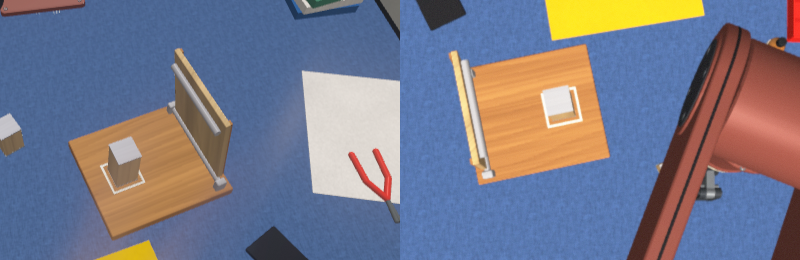

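The block stands inside the square: cap at about (365,212) in scene and (256,162) in top, full-frame. I'll check its position by triangulation, then push the board along its arc from behind.

Run:
```python
from h import *
p,e=tri((365,212),(256.5,162)); c=np.radians(13.6); X=np.array([np.cos(c),np.sin(c)]);Y=np.array([-X[1],X[0]])
pad=np.array([.576,.102]); d=p[:2]-pad; print("cap",p.round(4),round(e,4),"pad xy",(d@X).round(4),(d@Y).round(4))
if np.hypot(*d)>.012 or abs(p[2]-.11)>.006: raise SystemExit("check block")
def P(y,z): q=pad+Y*y; return [q[0],q[1],z]
def arc(t,r=.182): return P(.155-r*np.cos(t)+.011,.034+r*np.sin(t)+.011)
ctrl.set_gripper(0)
ctrl.movep(P(.185,.33),down(13.6)); rep("above")
ctrl.move_linear(P(.185,.227)); rep("behind")
for t in np.arange(1.5,.76,-.1):
    ctrl.move_linear(arc(t),v=.07); rep(round(t,2))
    if np.linalg.norm(get_state()["force"])>20: break
cv2.imwrite("pics/s3.png",vision.capture("scene")[:,:,::-1])
```

```text
cap [0.5747 0.1037 0.1002] 0.0011 pad xy -0.0009 0.002check block
```

The cap height came out at 100 mm against an expected 110 mm. Those were eyeballed pixels, so I'll remeasure from masks.

Run:
```python
from h import *
g={}
for n,(x0,y0,x1,y1) in {"scene":(330,185,395,260),"top":(235,135,290,195)}.items():
    im=cv2.imread(f"pics/{n}2.png")[:,:,::-1].copy()
    m=np.zeros(im.shape[:2],np.uint8);m[y0:y1,x0:x1]=greys(im)[y0:y1,x0:x1]
    m=cv2.morphologyEx(m,cv2.MORPH_OPEN,np.ones((9,9),np.uint8))
    for c,a,k in regions(im,m,150,3000): print(n,c.round(1),a,cv2.boundingRect(k)); g[n]=c
p,e=tri(g["scene"],g["top"]);print(p.round(4),round(e,4), onz("top",g["top"],.11).round(4),onz("scene",g["scene"],.11).round(4))
```

```text
scene [364.6 210.4] 475.0 (352, 199, 26, 24)
top [256.5 160.6] 663.0 (242, 147, 30, 28)
[0.576  0.1026 0.1085] 0.0003 [0.5758 0.1024 0.11  ] [0.5769 0.1025 0.11  ]
```

The mask measurement gives the cap at (0.576, 0.1026, 0.1085). That agrees with a block standing on the base, centred within 1–2 mm of the pad. Now the push.

Run:
```python
from h import *
c=np.radians(13.6); X=np.array([np.cos(c),np.sin(c)]);Y=np.array([-X[1],X[0]])
pad=np.array([.576,.102])
def P(y,z): q=pad+Y*y; return [q[0],q[1],z]
def arc(t,r=.182): return P(.155-r*np.cos(t)+.011,.034+r*np.sin(t)+.011)
ctrl.set_gripper(0)
ctrl.movep(P(.185,.33),down(13.6)); rep("above")
ctrl.move_linear(P(.185,.227)); rep("behind")
for t in np.arange(1.5,.76,-.1):
    ctrl.move_linear(arc(t),v=.07); rep(round(t,2))
    if np.linalg.norm(get_state()["force"])>20: break
cv2.imwrite("pics/s3.png",vision.capture("scene")[:,:,::-1])
```

```text
above 13.01 [0.5328 0.2807 0.3299] F [ 0.8 -0.3 -0.5] w 0.0003
behind 13.84 [0.5332 0.2818 0.2282] F [-0.1  0.3  0.3] w 0.0001
1.5 14.45 [0.5401 0.2505 0.2266] F [0.2 0.4 0. ] w 0.0003
1.4 14.86 [0.5443 0.2327 0.2242] F [ 0.9 -0.2 -0.5] w 0.0004
1.3 15.27 [0.5485 0.2154 0.2202] F [0.  0.4 0.1] w 0.0002
1.2 15.68 [0.5525 0.1986 0.2143] F [ 0.4 -0.2 -0.1] w 0.0006
1.1 16.08 [0.5563 0.1825 0.2068] F [-0.2 -0.2 -0.5] w -0.0001
1.0 16.49 [0.5599 0.1672 0.1977] F [ 0.7 -0.3 -1. ] w 0.0003
0.9 16.9 [0.5634 0.1529 0.187 ] F [-0.1  0.2 -0.1] w -0.0001
0.8 17.31 [0.5665 0.1397 0.1749] F [-0.2  0.5 -0. ] w -0.0
```

View pics/s3.png

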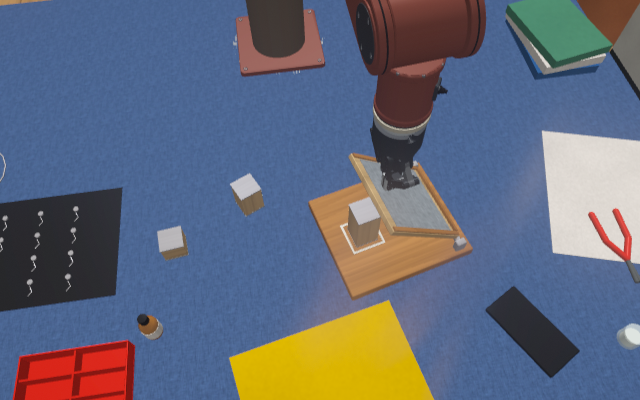

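The board is tipped to about 0.8 rad with the gripper behind it (398,180), and the block is still on the square at (365,225). I'll retreat upward and let the board sink.

Run:
```python
from h import *
p=get_state()["position"]
ctrl.move_linear([p[0]-.01,p[1]+.04,.33]); rep("up")
ctrl.movep([.45,-.2,.35],down(-20)); ctrl.dwell(4.5); rep("clear")
ims={}
for k in(3,4):
    ims[k]={n:vision.capture(n) for n in("scene","top")}; ctrl.dwell(.8)
print([np.abs(ims[3][n].astype(int)-ims[4][n])[60:320,100:].max() for n in("scene","top")])
I=ims[4]
for n in I: cv2.imwrite(f"pics/{n}4.png",I[n][:,:,::-1])
s=cv2.resize(I["scene"][120:320,290:490],None,fx=2,fy=2,interpolation=cv2.INTER_CUBIC)
t=cv2.resize(I["top"][80:280,140:340],None,fx=2,fy=2,interpolation=cv2.INTER_CUBIC)
cv2.imwrite("pics/d4.png",np.hstack([s,t])[:,:,::-1])
```

```text
up 18.57 [0.5562 0.1797 0.3286] F [-0.4  0.3 -0.5] w -0.0002
clear 24.54 [ 0.45 -0.2   0.35] F [-0.7 -0.  -0.5] w 0.0001
[np.int64(4), np.int64(15)]
```

View pics/d4.png

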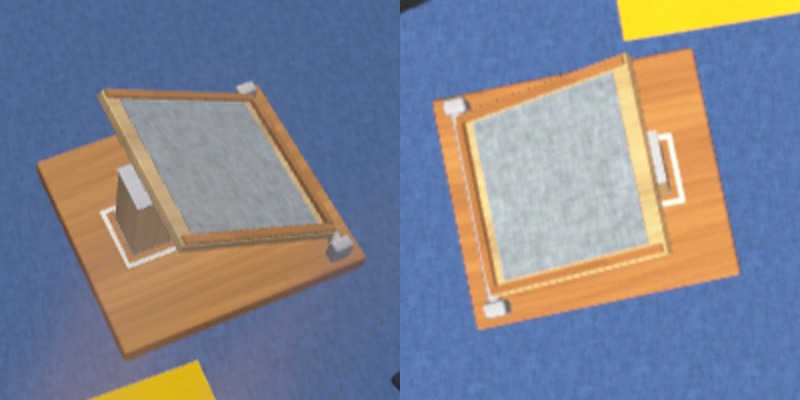

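Run:
```python
from h import *
Y=np.array([-.235,.972])
for a,b in [((341.5,166),(253.5,107.5)),((381,244),(273,206.5))]:
    p,e=tri(a,b);y=(p[:2]-[.576,.102])@Y;print(p.round(4),round(e,4),"y",y.round(4),"angle",np.arctan2(p[2]-.034,.155-y).round(3),"r",np.hypot(p[2]-.034,.155-y).round(3))
```

```text
[0.6169 0.0702 0.3133] 0.0397 y -0.0405 angle 0.96 r 0.341
[ 0.5198  0.1247 -0.1373] 0.0806 y 0.0353 angle -0.961 r 0.209
```

The views are half-turned relative to each other, so I'll swap the corner pairs.

Run:
```python
from h import *
Y=np.array([-.235,.972])
for a,b in [((341.5,166),(273,206.5)),((381,244),(253.5,107.5))]:
    p,e=tri(a,b);y=(p[:2]-[.576,.102])@Y;print(p.round(4),round(e,4),"y",y.round(4),"angle",np.arctan2(p[2]-.034,.155-y).round(3),"r",np.hypot(p[2]-.034,.155-y).round(3))
```

```text
[0.4974 0.0721 0.1408] 0.0042 y -0.0106 angle 0.573 r 0.197
[0.6601 0.1097 0.1398] 0.0039 y -0.0123 angle 0.564 r 0.198
```

Both free-edge corners read about 0.57 rad. The top face sits above the hinge axis line by roughly half the board thickness, which makes up about 0.025 of that, so the board is at about 0.54. Handing in.

```bash
python3 -c "
from h import *
ctrl.close_job(); rep('end')"
```

```text
the job is handed in; nothing more can be done
the job is handed in; nothing more can be done
```

I stood the 90 mm block on the outlined square, tipped the board down from behind until it sank onto the block, moved the arm clear and handed the job in at about 26 s. No verdict was reported.

**Block:** After I released it, the mask measurement put its cap at (0.576, 0.103, 0.1085). That is about 1–2 mm from the square's centre, and the height fits a block standing on the base. An earlier check with pixels picked by eye gave 100 mm instead of 110; the mask measurement replaced it.

**Board:** Its free-edge corners gave 0.564 and 0.573 rad. I assumed the upper face lies about half the board's thickness above the hinge axis, and allowing for that gives about 0.54–0.55 rad (target 0.54). The rays from the two cameras missed each other by about 4 mm. My first pass at this gave nonsense because I had paired the wrong corners between the views; I swapped them.

**Stillness and contact:** Two pairs of pictures 0.8 s apart showed almost no change: at most 4 of 255 grey levels in the scene view and 15 in the top view. The gripper was about 0.3 m away from the block, touching nothing, with force readings at noise level.

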